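Find the empty bin by its rocking cover and push it open

TASK

One of the four bins in the stock box has run out of top blanks and must be opened for refilling. Press the covers one after another on their steel thumb discs until you find the one that rocks (the covers of full bins hardly give), then push that cover fully open, to its stop, and leave it standing open. Only press and push, pick nothing up, and leave the tops, the mallet and the oil can lid standing where they are.

Things in the scene. Friction and masses are not known exactly. Their poses are not given: they have to be found in the camera images.
- box: Dark wooden stock box fixed on the counter, 100 mm (its x, front to back) by 358 (y) by 92 high, origin at the centre of its underside, z up; its -x side faces the robot, turned up to 0.3 rad. Four equal bins along its y, 88 mm apart, each 88 (x) by 82 (y) mm inside, each closed by an identical wooden cover flush with the rim. Exactly one bin, varying, is empty: free down to 14 mm above the counter.
- cover_a_pad (a point): Centre of the flat steel thumb disc (24 mm across) on the upper face of cover a, the box's leftmost (+y), 34 mm in front of the pivot at box x = -22 mm, y = +132 mm, z = 92 mm when shut; moves with the cover, its axes are the cover's (x to the back, z out of the upper face).
- cover_a (a joint): Tilt of cover a, rad: 0 shut and level; grows as its front goes down into the bin and its back rises; stop 1.15 (fully open). Cover 84 (x) by 78 (y) by 6 mm, pivoting about y at box x = +12, z = 89 mm: 54 mm lie in front of the pivot, 30 behind. Over the empty bin it turns with 0.07 N m friction (2 to 3 N at the disc) and stays where left; over a full bin it stops after about 0.05 rad (2 mm).
- cover_b_pad (a point): Centre of the flat steel thumb disc (24 mm across) on the upper face of cover b, number 2 from the left (+y), 34 mm in front of the pivot at box x = -22 mm, y = +44 mm, z = 92 mm when shut; moves with the cover, its axes are the cover's (x to the back, z out of the upper face).
- cover_b (a joint): Tilt of cover b, rad: 0 shut and level; grows as its front goes down into the bin and its back rises; stop 1.15 (fully open). Cover 84 (x) by 78 (y) by 6 mm, pivoting about y at box x = +12, z = 89 mm: 54 mm lie in front of the pivot, 30 behind. Over the empty bin it turns with 0.07 N m friction (2 to 3 N at the disc) and stays where left; over a full bin it stops after about 0.05 rad (2 mm).
- cover_c_pad (a point): Centre of the flat steel thumb disc (24 mm across) on the upper face of cover c, number 3 from the left (+y), 34 mm in front of the pivot at box x = -22 mm, y = -44 mm, z = 92 mm when shut; moves with the cover, its axes are the cover's (x to the back, z out of the upper face).
- cover_c (a joint): Tilt of cover c, rad: 0 shut and level; grows as its front goes down into the bin and its back rises; stop 1.15 (fully open). Cover 84 (x) by 78 (y) by 6 mm, pivoting about y at box x = +12, z = 89 mm: 54 mm lie in front of the pivot, 30 behind. Over the empty bin it turns with 0.07 N m friction (2 to 3 N at the disc) and stays where left; over a full bin it stops after about 0.05 rad (2 mm).
- cover_d_pad (a point): Centre of the flat steel thumb disc (24 mm across) on the upper face of cover d, the box's rightmost (-y), 34 mm in front of the pivot at box x = -22 mm, y = -132 mm, z = 92 mm when shut; moves with the cover, its axes are the cover's (x to the back, z out of the upper face).
- cover_d (a joint): Tilt of cover d, rad: 0 shut and level; grows as its front goes down into the bin and its back rises; stop 1.15 (fully open). Cover 84 (x) by 78 (y) by 6 mm, pivoting about y at box x = +12, z = 89 mm: 54 mm lie in front of the pivot, 30 behind. Over the empty bin it turns with 0.07 N m friction (2 to 3 N at the disc) and stays where left; over a full bin it stops after about 0.05 rad (2 mm).
- top_left: Loose green lacquered spinning top, 52 mm across, 71 mm high, standing crown down behind the box (left one); origin at the centre of its underside. A bystander.
- top_right: Loose green lacquered spinning top, 52 mm across, 71 mm high, standing crown down behind the box (right one); origin at the centre of its underside. A bystander.
- mallet: Loose turned wooden mallet standing on its head (66 mm across, 80 mm high) with the handle upright, 176 mm high in all, left (+y) of the box; origin at the centre of its underside. A bystander.
- oil_lid: Loose brass oil can lid, 56 mm across, 31 mm high with its small knob, right (-y) of the box; origin at the centre of its underside. A bystander.

How it is judged:
On the way:
1. the cover of the empty bin has been pressed and rocks (tilt above 0.15 rad) (value of joint any of cover_a, cover_b, cover_c, cover_d above 0.15 rad), for 0.1 s.
At the end, for the whole second after the job is handed in: The cover of the empty bin stands open at rest, tilted more than 1.0 rad (its stop is at 1.15); the three other covers are shut (below 0.15 rad) (((value of joint cover_a between 1 and 1.25 rad and velocity of joint cover_a between -0.05 and 0.05 rad/s and value of joint each of cover_b, cover_c, cover_d below 0.15 rad) or (value of joint cover_b between 1 and 1.25 rad and velocity of joint cover_b between -0.05 and 0.05 rad/s and value of joint each of cover_a, cover_c, cover_d below 0.15 rad) or (value of joint cover_c between 1 and 1.25 rad and velocity of joint cover_c between -0.05 and 0.05 rad/s and value of joint each of cover_a, cover_b, cover_d below 0.15 rad) or (value of joint cover_d between 1 and 1.25 rad and velocity of joint cover_d between -0.05 and 0.05 rad/s and value of joint each of cover_a, cover_b, cover_c below 0.15 rad))); the robot touches nothing.
It fails at once if a bystander (top, mallet or lid) is lifted, carried or pushed more than 20 mm, or knocked over (distance of any of top_left, top_right, mallet, oil_lid from where it was at the start of the episode above 0.02 m or angle between any of top_left, top_right, mallet, oil_lid's own z axis and vertical above 0.5 rad).
It also fails if it takes over 45 s, if anything falls off the work surface, if the arm or the gripper's body presses on something with over 40 N, if the wrist force passes 120 N, or if a joint passes its speed limit or range.

ROBOT

A 6-joint arm with a two-finger parallel gripper is mounted at the origin on the work surface. World frame = base frame: x ahead of the robot, y to its left, z up, the work surface at z = 0. Lengths are in m, angles in rad, forces in N, time in s.
With the tool pointing down it reaches from about 0.325 to 0.875 m from the base axis. Payload 4.4 kg.
Tool frame: the origin (TCP) lies on the centre line of the jaws, within the pads' length; the fingertips stand nose_length ahead of it and the grasp point (between the pads) lies 2 mm behind it (nose_length is the distance from the TCP to the fingertips, in m); z points along the fingers, x is the direction in which the jaws open and shut, and the axes are right-handed (so a half turn about z gives the same grasp; the last joint's range is limited). The gripper opens to 85 mm and grips with 20 to 120 N. Pads are 22 mm wide; open, the fingers measure 114 mm over their backs; the gripper's body (76 mm by 85 mm) begins 54 mm behind the grasp point. The pads swing forward as they close: fully open they stand 13 mm farther back than shut.
Start: joints at [-1.49, 0.207, 1.542, -0, 1.393, -0.15], TCP at [0.132, -0.56, 0.248] pointing down, gripper open.
Joint ranges: [-2.73, 2.73], [-0.86, 2.22], [0.23, 2.46], [-1.11, 4.25], [0.08, 2.63], [-2.82, 2.82]. Speed limits (rad/s): [2.79, 2.79, 3.14, 3.14, 3.14, 3.14].

INTERFACE

Orientations are given as a unit quaternion [x, y, z, w].
In Python, from station import * gives the robot as it stands. The module is installed in compiled form; this text tells all that it offers.
- The arm moves only by the shell command python3 -m inch 'ROWS' [FORCE]. ROWS is JSON, a list of rows, each a list of 3 entries, a list of its own where there are three numbers: the finger opening in mm, from 0 to 85.4, then the shift along the tool's x, y, z in mm, then the turn, a rotation vector about the tool's x, y, z in degrees. In form: [[jaw, [tx, ty, tz], [ax, ay, az]], ...]. A call has 1 to 20 rows; each row is the pose to reach, as a shift and turn from the pose commanded when the call began, along the tool's axes at that moment; what a row does not reach only later rows make up. A row lasts 1/10 s, in which the tool goes at most 50 mm and 8.59 degrees, less where a joint would pass 70% of its speed; a pose out of reach is approached as far as the arm can. A call with a gripper value outside its range is refused whole. The fingers move at their own pace and stop on an object; FORCE is the grip in N (left out, the last holds). Time passes only in rows, so rows that repeat a pose let the fingers close. It gives the time, the measured TCP pose, the force and the opening at its end, in the units of the state.
- get_obs(): the state, without advancing time (a new reading comes with each control period).
- get_image(name): name is "scene" or "top"; returns a dict with "img" (400x640x3 uint8, red, green, blue), "camera_matrix" (3x3 intrinsics, pixels), "cam_to_world" (4x4, takes a point from camera to world coordinates). Camera axes: x right, y down, z forward; pixel columns grow to the right and rows downward; lengths in m; the calibration is good to about 2 mm. A picture is of the moment at which its call begins. There is no depth.
- job_done(): hands the job in, once; it reports no verdict.
The state is a dict: "t": time; "joint_pos": joint angles; "qvel": joint speeds; "tau": joint torques, N m; "eef_pos": TCP position; "orientation": TCP orientation; "contact_force": force on the tool from outside, world axes, zero at the start; "moment": the same for the moment, N m; "opening": opening from 0.0 (shut) to 1.0 (fully open).
Only numpy, scipy, OpenCV 4.12 (cv2) and the standard library are available. Lean on these libraries where they do the work, as an engineer would, in place of code of your own. Each camera call takes 0.05 s, during which the arm holds its last target.

## Working session

There is one attempt and no reset: what is moved stays moved. The work goes in short steps, Python scripts to look and compute and a shell command to move; the robot and the scene stay as the last step left them, time stands still between calls to the robot, and variables do not carry over. Pictures are saved under pics/ and viewed, and the job is handed in when it is done.

```bash
mkdir -p pics; python3 - <<'E'
from station import *
import cv2
o=get_obs(); print(o)
for n in ("scene","top"):
    d=get_image(n); cv2.imwrite(f"pics/{n}0.png",d["img"][:,:,::-1]); print(n,d["camera_matrix"].tolist(),d["cam_to_world"].round(4).tolist())
E
```

```text
{'t': 0.0, 'joint_pos': array([-1.49046353e+00,  2.07441727e-01,  1.54298186e+00,  3.20813112e-05,
        1.39351413e+00, -1.50529205e-01]), 'qvel': array([0.00062881, 0.00055194, 0.00120169, 0.00119227, 0.00075762,
       0.00017203]), 'tau': array([ 7.37694654e-05, -3.83035505e+01, -2.91599286e+01,  1.55370863e-06,
        1.04675931e-02,  7.19890920e-06]), 'eef_pos': array([ 0.13149203, -0.55900978,  0.24710016]), 'orientation': array([ 0.78383975, -0.62096205, -0.00078795, -0.00086845]), 'contact_force': array([ 0.11080626, -0.42519752, -0.11761395]), 'moment': array([-0.02192504,  0.00612695,  0.0252525 ]), 'opening': 1.0012303723060623}
scene [[515.2344023617201, 0.0, 312.9253491110081], [0.0, 515.2344023617201, 205.61309163593666], [0.0, 0.0, 1.0]] [[-0.5544, 0.6279, -0.5463, 1.25], [0.8322, 0.4281, -0.3524, 0.4952], [0.0126, -0.65, -0.7598, 1.0639], [0.0, 0.0, 0.0, 1.0]]
top [[396.96249321004575, 0.0, 314.19869866736275], [0.0, 396.96249321004575, 201.905213752457], [0.0, 0.0, 1.0]] [[-0.0049, -0.9855, 0.1697, 0.431], [-0.9999, 0.0067, 0.0102, 0.0118], [-0.0112, -0.1697, -0.9854, 0.9635], [0.0, 0.0, 0.0, 1.0]]
```

View pics/scene0.png

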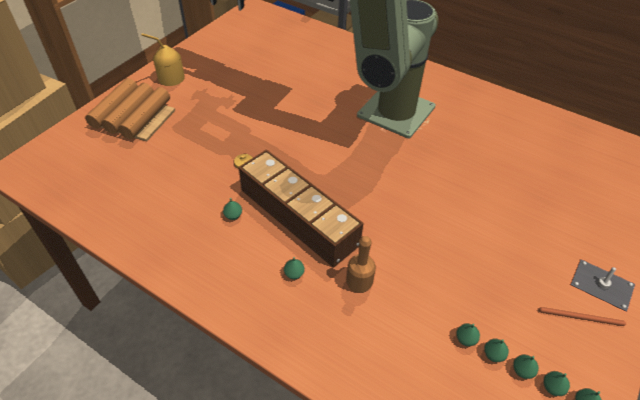

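View pics/top0.png

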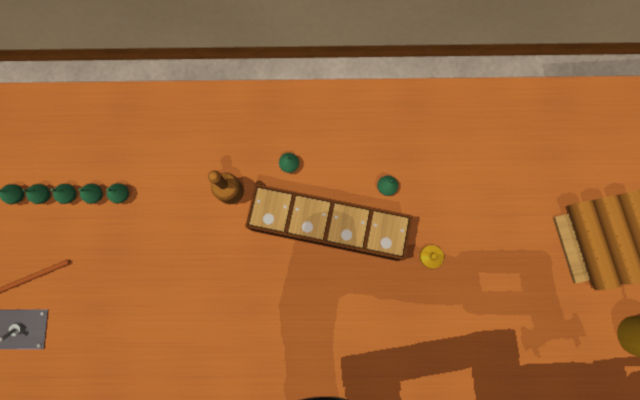

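The top view shows the four discs at about (268,219), (307,227), (346,235) and (386,243). The scene view shows them at about (342,218), (317,198), (292,180) and (270,163). Next I fit the box pose to these points.

```bash
cat > h.py <<'E'
from station import *
import cv2, numpy as np
from scipy.optimize import least_squares
from scipy.spatial.transform import Rotation as R
def proj(d,P):
    T=d["cam_to_world"]; q=(np.asarray(P)-T[:3,3])@T[:3,:3]; q=q@np.array(d["camera_matrix"]).T
    return q[:,:2]/q[:,2:]
def cent(img,p,r=8):
    x,y=p; w=img[y-r:y+r+1,x-r:x+r+1].astype(float); 
    s=w.max(2)-w.min(2); m=(s<55)&(w.min(2)>110)
    ys,xs=np.nonzero(m); return [x-r+xs.mean(),y-r+ys.mean(),m.sum()]
E
python3 - <<'E'
from h import *
t=get_image("top"); s=get_image("scene")
ct=np.array([cent(t["img"],p) for p in [(268,219),(307,227),(346,235),(386,243)]])
cs=np.array([cent(s["img"],p) for p in [(342,218),(317,198),(292,180),(270,163)]])
print(ct.round(1).tolist(),cs.round(1).tolist())
L=np.array([[-.022,y,.092] for y in (.132,.044,-.044,-.132)])
def W(v,z=0):
    c,n=np.cos(v[2]),np.sin(v[2]); return np.c_[v[0]+c*L[:,0]-n*L[:,1],v[1]+n*L[:,0]+c*L[:,1],L[:,2]]
f=lambda v,k:np.r_[(proj(t,W(v))-ct[:,:2]).ravel()*(k!=1),(proj(s,W(v))-cs[:,:2]).ravel()*(k!=0)]
for k in (0,1,2):
    r=least_squares(f,[.5,0,-.2],args=(k,)); print(k,r.x.round(4),r.cost.round(2)); print(W(r.x).round(4).tolist())
o=get_obs(); print(R.from_quat(o["orientation"]).as_matrix().round(3))
E
```

```text
[[267.9, 218.5, 97.0], [306.9, 226.5, 99.0], [346.1, 234.5, 100.0], [385.8, 242.8, 96.0]] [[341.4, 217.8, 62.0], [316.2, 198.0, 58.0], [292.3, 179.8, 55.0], [269.8, 162.4, 47.0]]
0 [ 0.5386 -0.0104 -0.2096] 0.01
[[0.5446, 0.1233, 0.092], [0.5263, 0.0372, 0.092], [0.5079, -0.0488, 0.092], [0.4896, -0.1349, 0.092]]
1 [ 0.5385 -0.0103 -0.2084] 0.02
[[0.5443, 0.1234, 0.092], [0.5261, 0.0373, 0.092], [0.5079, -0.0488, 0.092], [0.4897, -0.1349, 0.092]]
2 [ 0.5386 -0.0104 -0.2091] 0.04
[[0.5445, 0.1233, 0.092], [0.5262, 0.0372, 0.092], [0.5079, -0.0488, 0.092], [0.4897, -0.1349, 0.092]]
[[ 0.229 -0.973 -0.   ]
 [-0.973 -0.229  0.001]
 [-0.001 -0.    -1.   ]]
```

```bash
cat >> h.py <<'E'
BX,BY,BT=.5386,-.0104,-.2091
Rb=R.from_euler("z",BT)
def b2w(p): return Rb.apply(p)+[BX,BY,0]
def w2b(p): return Rb.inv().apply(np.asarray(p)-[BX,BY,0])
def goal(pb,tilt):  # TCP in box coordinates (m), tilt deg: tool z leans to +x box
    s,c=np.sin(np.radians(tilt)),np.cos(np.radians(tilt))
    z=np.array([s,0,-c]);x=np.array([0,-1,0.]);M=np.c_[x,np.cross(z,x),z]
    Rg=Rb*R.from_matrix(M); o=get_obs(); R0=R.from_quat(o["orientation"])
    sh=R0.inv().apply(b2w(pb)-o["eef_pos"])*1e3; rv=(R0.inv()*Rg).as_rotvec(degrees=True)
    print("shift",sh.round(1),"turn",rv.round(1))
def st():
    o=get_obs(); print("t",round(o["t"],2),"tcp box mm",(w2b(o["eef_pos"])*1e3).round(1),"F",o["contact_force"].round(1),"op",round(o["opening"],2))
E
python3 - <<'E'
from h import *
import station
print([n for n in dir(station) if not n.startswith("__")]); print(globals().get("nose_length"))
goal([-.022,-.132,.16],0); st()
E
```

```text
['Unreachable', 'get_image', 'get_obs', 'job_done', 'nose_length']
0.017
shift [-331.  -445.7   88.1] turn [ 0.   0.1 25.2]
t 0.2 tcp box mm [-284.3 -621.4  247.5] F [0.2 0.2 0.5] op 1.0
```

```bash
python3 -m inch '[[0,[-40,-50,20],[0,0,6]],[0,[-80,-100,40],[0,0,12]],[0,[-120,-155,50],[0,0,18]],[0,[-160,-210,60],[0,0,25]],[0,[-200,-265,70],[0,0,25]],[0,[-240,-320,80],[0,0,25]],[0,[-280,-375,88],[0,0,25]],[0,[-310,-420,88],[0,0,25]],[0,[-331,-446,88],[0,0,25]],[0,[-331,-446,88],[0,0,25]],[0,[-331,-446,88],[0,0,25]],[0,[-331,-446,88],[0,0,25]],[0,[-331,-446,88],[0,0,25]]]'; python3 - <<'E'
from h import *
goal([-.022,-.132,.115],0); st()
E
```

```text
t: 1.5
eef_pos: [0.4907, -0.1338, 0.1599]
orientation: [-0.632, 0.775, 0.0, -0.0]
contact_force: [-0.1, -0.2, -0.6]
opening: 0.003
shift [ 1.4  0.7 44.9] turn [0.  0.  0.4]
t 1.5 tcp box mm [ -21.3 -130.6  159.9] F [-0.1 -0.2 -0.6] op 0.0
```

```bash
python3 -m inch '[[0,[1,1,22],[0,0,0]],[0,[1,1,45],[0,0,0]],[0,[1,1,48],[0,0,0]],[0,[1,1,50],[0,0,0]],[0,[1,1,52],[0,0,0]],[0,[1,1,54],[0,0,0]],[0,[1,1,54],[0,0,0]]]'; python3 -c "
from h import *
st()"
```

```text
t: 2.2
eef_pos: [0.4893, -0.1373, 0.1079]
orientation: [-0.631, 0.776, -0.001, -0.0]
contact_force: [-2.7, -1.1, 4.6]
opening: -0.002
t 2.2 tcp box mm [ -21.8 -134.4  107.9] F [-2.7 -1.1  4.6] op -0.0
```

```bash
python3 -m inch '[[0,[0,0,2],[0,0,0]],[0,[0,0,4],[0,0,0]],[0,[0,0,6],[0,0,0]],[0,[0,0,6],[0,0,0]]]'; python3 -c "
from h import *
st()"
```

```text
t: 2.6
eef_pos: [0.4895, -0.1374, 0.1074]
orientation: [-0.631, 0.776, -0.001, -0.001]
contact_force: [-17.9, 4.5, 40.8]
opening: -0.004
t 2.6 tcp box mm [ -21.7 -134.4  107.4] F [-17.9   4.5  40.8] op -0.0
```

Cover d stops hard, so its bin is full. Next is cover c.

```bash
python3 -m inch '[[0,[0,0,-20],[0,0,0]],[0,[-45,0,-25],[0,0,0]],[0,[-90,0,-25],[0,0,0]],[0,[-90,0,-20],[0,0,0]],[0,[-90,0,-8],[0,0,0]],[0,[-90,0,-6],[0,0,0]],[0,[-90,0,-4],[0,0,0]],[0,[-90,0,-2],[0,0,0]],[0,[-90,0,-1],[0,0,0]],[0,[-90,0,-1],[0,0,0]]]'; python3 -c "
from h import *
st()"
```

```text
t: 3.6
eef_pos: [0.5086, -0.0481, 0.1074]
orientation: [-0.63, 0.777, 0.0, 0.002]
contact_force: [-14.5, 10.0, 41.3]
opening: -0.001
t 3.6 tcp box mm [-21.5 -43.1 107.4] F [-14.5  10.   41.3] op -0.0
```

Cover c gives the same result: 41 N at 107.4 mm, so full. Next is cover b.

```bash
python3 -m inch '[[0,[0,0,-20],[0,0,0]],[0,[-44,0,-25],[0,0,0]],[0,[-88,0,-25],[0,0,0]],[0,[-88,0,-20],[0,0,0]],[0,[-88,0,-8],[0,0,0]],[0,[-88,0,-6],[0,0,0]],[0,[-88,0,-4],[0,0,0]],[0,[-88,0,-2],[0,0,0]],[0,[-88,0,-2],[0,0,0]]]'; python3 -c "
from h import *
st()"
```

```text
t: 4.5
eef_pos: [0.5246, 0.037, 0.1027]
orientation: [-0.63, 0.776, 0.0, -0.001]
contact_force: [-0.1, -0.2, 0.1]
opening: 0.0
t 4.5 tcp box mm [-23.5  43.5 102.7] F [-0.1 -0.2  0.1] op 0.0
```

Cover b gave way at almost no force, so its bin is the empty one. I push it open along the arc.

```bash
python3 -m inch '[[0,[0,0,3],[0,0,0]],[0,[0,-1,6],[0,0,0]],[0,[0,-3,9],[0,0,0]],[0,[0,-5,12],[0,0,0]],[0,[0,-7,14],[0,0,0]],[0,[0,-9,16],[0,0,0]],[0,[0,-10,17],[0,0,0]],[0,[0,-12,18],[0,0,0]],[0,[0,-13,19],[0,0,0]],[0,[0,-13,19],[0,0,0]]]'; python3 - <<'E'
from h import *
st()
for n in ("scene","top"):
    d=get_image(n); c=proj(d,[b2w([0,.044,.09])])[0].astype(int); i=d["img"][max(c[1]-60,0):c[1]+60,c[0]-80:c[0]+80,::-1]
    cv2.imwrite(f"pics/{n}1.png",cv2.resize(i,None,fx=4,fy=4,interpolation=cv2.INTER_CUBIC))
E
```

```text
t: 5.5
eef_pos: [0.5375, 0.0356, 0.0838]
orientation: [-0.631, 0.776, 0.001, -0.0]
contact_force: [-4.2, 0.2, 0.2]
opening: 0.001
t 5.5 tcp box mm [-10.6  44.8  83.8] F [-4.2  0.2  0.2] op 0.0
```

View pics/scene1.png

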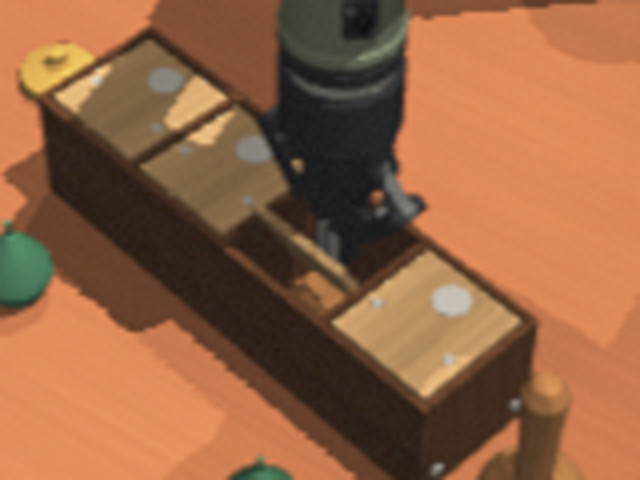

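The picture shows cover b steeply tilted, with its back edge standing up at about (305,250) in the crop. The fingers are inside the bin. I push further until it meets the stop.

```bash
python3 -m inch '[[0,[0,-1,0],[0,0,0]],[0,[0,-2,1],[0,0,0]],[0,[0,-3,1],[0,0,0]],[0,[0,-4,1],[0,0,0]],[0,[0,-4,1],[0,0,0]]]'; python3 -c "
from h import *
st()"
```

```text
t: 6.1
eef_pos: [0.5389, 0.0354, 0.0837]
orientation: [-0.631, 0.776, 0.003, -0.002]
contact_force: [-13.4, 2.1, 10.5]
opening: -0.002
t 6.1 tcp box mm [-9.2 44.8 83.7] F [-13.4   2.1  10.5] op -0.0
```

```bash
python3 -m inch '[[0,[0,-2,0],[0,0,0]],[0,[0,-2,0],[0,0,0]]]'; python3 -m inch '[[0,[0,6,0],[0,0,0]],[0,[0,13,0],[0,0,0]],[0,[0,13,0],[0,0,0]],[0,[0,13,-25],[0,0,0]],[0,[0,13,-70],[0,0,0]],[0,[0,60,-115],[0,0,0]],[0,[0,110,-120],[0,0,0]],[0,[0,110,-120],[0,0,0]],[0,[0,110,-120],[0,0,0]],[0,[0,110,-120],[0,0,0]],[0,[0,110,-120],[0,0,0]]]'; python3 - <<'E'
from h import *
st()
for n in ("scene","top"):
    d=get_image(n); c=proj(d,[b2w([0,.044,.09])])[0].astype(int); i=d["img"][max(c[1]-60,0):c[1]+60,c[0]-80:c[0]+80,::-1]
    cv2.imwrite(f"pics/{n}2.png",cv2.resize(i,None,fx=4,fy=4,interpolation=cv2.INTER_CUBIC))
    for th in (.9,1.0,1.15): # back upper edge, pivot(12,89), offset +30, +-39
        P=[b2w([(12+30*np.cos(th)-3*np.sin(th))/1e3,y,(89+30*np.sin(th)+3*np.cos(th))/1e3]) for y in (.083,.005)]
        print(n,th,((proj(d,P)-c+[80,min(60,c[1])])*4).round(0).tolist())
E
```

```text
t: 6.3
eef_pos: [0.5391, 0.0353, 0.0837]
orientation: [-0.631, 0.776, 0.004, -0.004]
contact_force: [-18.1, 2.2, 14.5]
opening: 0.004
t: 7.4
eef_pos: [0.4374, 0.0562, 0.2034]
orientation: [-0.631, 0.776, -0.0, 0.0]
contact_force: [-0.8, 0.4, 0.1]
opening: 0.002
t 7.4 tcp box mm [-112.9   44.1  203.4] F [-0.8  0.4  0.1] op 0.0
scene 0.9 [[335.0, 275.0], [247.0, 205.0]]
scene 1.0 [[338.0, 271.0], [250.0, 201.0]]
scene 1.15 [[343.0, 265.0], [254.0, 196.0]]
top 0.9 [[263.0, 173.0], [404.0, 201.0]]
top 1.0 [[262.0, 177.0], [403.0, 206.0]]
top 1.15 [[260.0, 184.0], [402.0, 213.0]]
```

View pics/scene2.png

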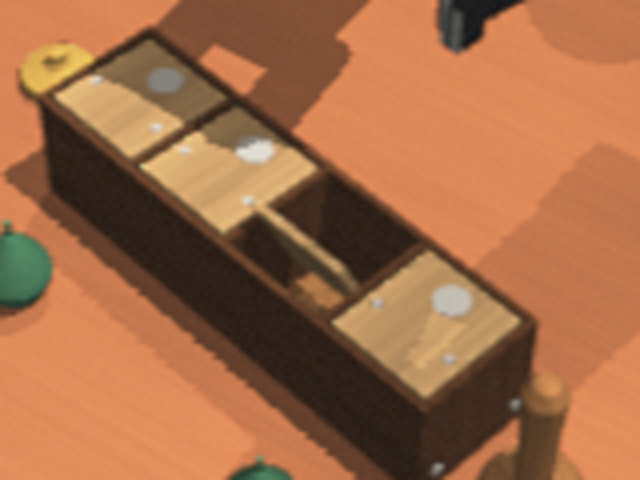

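View pics/top2.png

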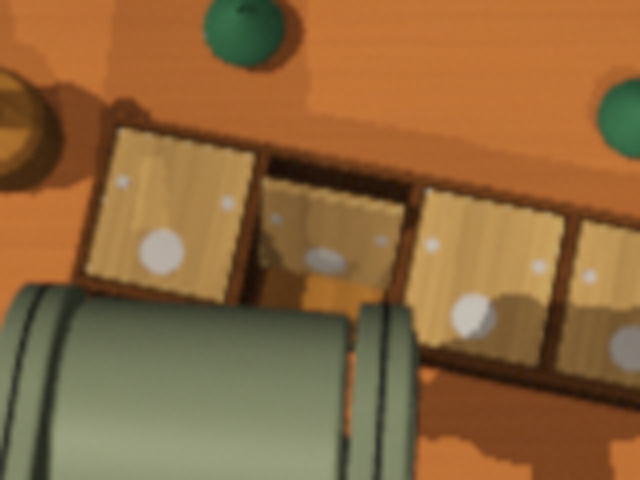

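The scene crop shows cover b open, with the others shut and the tops, lid and mallet standing. The top crop puts b's disc at about (325,262) and its back edge running from (263,178) to (405,207). I measure the tilt from these, because it could be close to 1.0.

```bash
python3 - <<'E'
from h import *
d=get_image("top"); c=proj(d,[b2w([0,.044,.09])])[0].astype(int); o=c-[80,60]
i=d["img"][o[1]+30:o[1]+80,o[0]+55:o[0]+110,::-1]
cv2.imwrite("pics/z3.png",cv2.resize(i,None,fx=12,fy=12,interpolation=cv2.INTER_CUBIC))
for th in (.9,1.0,1.05,1.1,1.15):
    f=lambda s,y,n=3:b2w([(12-s*np.cos(th)-n*np.sin(th))/1e3,y/1e3,(89-s*np.sin(th)+n*np.cos(th))/1e3])
    P=[f(34,44),f(-30,83),f(-30,5),f(54,83),f(54,5)]
    print(th,((proj(d,P)-o-[55,30]+.5)*12).round(0).tolist())
E
```

```text
0.9 [[308.0, 454.0], [136.0, 165.0], [558.0, 250.0], [100.0, 486.0], [496.0, 567.0]]
1.0 [[312.0, 442.0], [132.0, 177.0], [555.0, 263.0], [106.0, 466.0], [500.0, 547.0]]
1.05 [[313.0, 436.0], [130.0, 184.0], [554.0, 270.0], [108.0, 456.0], [502.0, 537.0]]
1.1 [[315.0, 429.0], [129.0, 191.0], [552.0, 277.0], [111.0, 445.0], [504.0, 526.0]]
1.15 [[317.0, 422.0], [127.0, 198.0], [551.0, 284.0], [115.0, 434.0], [507.0, 515.0]]
```

View pics/z3.png

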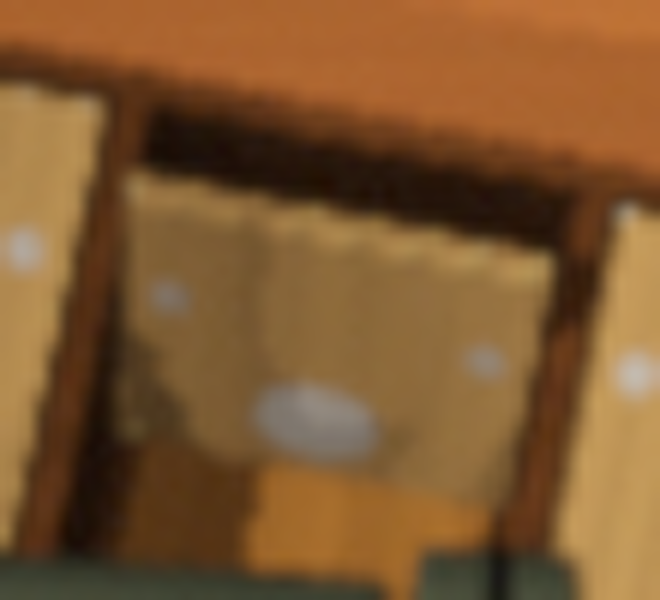

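The zoom puts the disc at (317,424) and the front corner at (115,437). The predictions for 1.15 rad are (317,422) and (115,434), so the cover is at its stop.

```bash
python3 - <<'E'
from h import *
st(); print(job_done())
E
```

```text
t 7.55 tcp box mm [-113.5   44.1  202.8] F [-0.4 -0.3 -0.2] op 0.0
the job is handed in; nothing more can be done
None
```

Cover b, second from the left, was the one over the empty bin. It is now pushed open to its stop and left standing, and the job was handed in at about 7.6 s.

- **Finding the bin:** I pressed covers d, c and b on their discs. Covers d and c stopped hard at about 41 N after roughly 2 mm. Cover b sank with almost no force, so I never needed to press cover a.
- **Opening it:** I pushed b along its arc until the force rose steeply, to about 23 N with no further movement. Then I backed the fingers off and raised them clear.
- **Last checks:** In the top image, the disc and front edge of cover b match a tilt of about 1.14 rad. My first look at the back edge suggested about 1.0 rad. I put that down to the bright end face of the cover being mistaken for its upper edge.
- **Surroundings:** The other covers look shut, and the tops, lid and mallet looked undisturbed, though I did not measure their positions. The contact force at hand-in was about zero.

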